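# Fit the insert, shut the connection head and lock its collar

### The arm

A 6-joint arm with a two-finger parallel gripper is mounted at the origin on the work surface. World frame = base frame: x ahead of the robot, y to its left, z up, the work surface at z = 0. Lengths are in mm, angles in rad, forces in N, time in s.
With the tool pointing down it reaches from about 350 to 975 mm from the base axis. Payload 7.1 kg.
Tool frame: the origin (TCP) lies midway between the tips of the shut fingers; the grasp point (between the pads) lies 19 mm behind it; z points along the fingers, y is the line along which they close (so a half turn about z gives the same grasp; the last joint's range is limited). The gripper opens to 88 mm and grips with 3 to 60 N. Pads are 20 mm wide; open, the fingers measure 115 mm over their backs; the gripper's body (75 mm by 178 mm) begins 61 mm behind the grasp point.
Start: joints at [1.126, 0.423, 1.63, -0, 1.089, -0.019], TCP at [258.123, 569.19, 222.675] pointing down, gripper open.
Joint ranges: [-3, 3], [-0.9, 2.11], [0.09, 2.58], [-1.31, 4.45], [0.11, 2.69], [-2.54, 2.54]. Speed limits (rad/s): [2.39, 2.39, 3.01, 3.14, 3.14, 3.14].

### API

Orientations are given as a rotation vector (axis times angle).
In Python, from workcell import get_obs, get_image, camera_params, close_job gives the robot as it stands.
- The arm moves only by the shell command python3 -m creep 'ROWS' [OPENING]. ROWS is a JSON object of lists of equal length, an entry for each row: "delta_pos": the shift along the tool's x, y, z in m, a list of three; "twist": the turn, a rotation vector about the tool's x, y, z in degrees, a list of three. A call has 1 to 20 rows; each row shifts and turns the commanded pose from where the row before left it, along the tool's axes as they then stand; what a row does not reach is not made up. A row lasts 1/12 s, in which the tool goes at most 41.7 mm and 7.16 degrees, less where a joint would pass 70% of its speed; a pose out of reach is approached as far as the arm can. A call with a gripper value outside its range is refused whole. OPENING is the opening, from 0 (shut) to 1 (fully open), set as the call begins (- or left out, the last holds). The fingers move at their own pace and stop on an object; the grip force is fixed at half the most. Time passes only in rows, so rows that do not move let the fingers close. It gives the time, the measured TCP pose, the force, the opening and the grip force at its end, in the units of the state.
- get_obs(): the state, without advancing time (a new reading comes with each control period).
- get_image(name): name is "scene" or "top" or "wrist"; returns (picture, depth): 384x512x3 uint8, red, green, blue; 384x512 float32, mm along the optical axis (not along the pixel's ray), 0 where there is no reading.
- camera_params(name): a dict with "camera_matrix" (3x3 intrinsics, pixels), "k1" (the pictures are not rectified: a ray, as slopes to the right and down, at radius r is drawn at 1 + k1 r^2 times it, then the intrinsics apply), "extrinsics" (4x4, takes a point from camera to world coordinates). Camera axes: x right, y down, z forward; pixel columns grow to the right and rows downward; lengths in mm; the calibration is good to about 2 mm. A picture is of the moment at which its call begins: read the wrist's pose just before it. camera_params takes no time and is no camera call; for the wrist camera it gives the pose at the moment of the call.
- close_job(): hands the job in; it is judged then, once.
The state is a dict: "t": time; "qpos": joint angles; "qvel": joint speeds; "joint_torque": joint torques, N m; "ee_pos": TCP position; "orientation": TCP orientation; "ft_force": force on the tool from outside, world axes, zero at the start; "moment": the same for the moment, N m; "width": finger opening in mm; "grasp_force": force on a finger pad.
Only numpy, scipy, OpenCV 4.12 (cv2) and the standard library are available. Lean on these libraries where they do the work, as an engineer would, in place of code of your own. Each camera call takes 0.05 s, during which the arm holds its last target. There are 200 camera calls.

### The job

Take the wide-flanged steel insert with the tall stem, lower it gently, stem up, into the open connection head in the work-holder and let it stand flat on the bottom. Then swing the hinged dome cover fully shut, and after that turn the steel lock collar clockwise (seen from above) by its upright tab until the tab stands in line with the fixed index post, neither short of it nor past it. Leave the other parts on the bench where they are.

Things in the scene. Friction and masses are not known exactly. Their poses are not given: they have to be found in the camera images.
- head: Fixed work-holder with the open connection head: round aluminium plate 176 mm across, 14 mm thick, with a turquoise cup 112 mm outside, 100 mm inside, rim 70 mm above the bench. Origin: centre of the underside, on the bench; z up. In its frame the cover's hinge is at +y, the shut cover's lug at -y, the collar's tab and the index post on the +x side. Yaw varies.
- seat (a point): Centre of the cup's inner floor, 30 mm above the bench (40 mm below the rim); here the insert's underside rests.
- cover_hinge (a point): Centre of the cover's hinge pin, 64 mm from the cup's axis on the head's +y side, 72 mm above the bench. The pin lies along the head's x axis.
- cover_lug (a point): Grip point on the cover's lug, a turquoise block 24 mm wide (along the hinge pin), 10 mm thick, standing out 42 mm beyond the dome's rim on the side away from the hinge. The point is 152 mm from the pin, 14 mm short of the lug's end. With the cover open it is on top, about 220 mm above the bench; shut, 78 mm above it.
- cover (a joint): Angle of the dome cover, rad: 0 fully shut (a stop), about 1.75 to 2.0 at the start (standing open, just past upright); it stays where it is left (stiff hinge, about 0.22 N m). Shut, the dome, 116 mm across, tops out 132 mm above the bench.
- collar (a joint): Lock collar's angle about the cup's vertical axis, rad, growing clockwise seen from above. At 0 the tab points 0.66 rad anticlockwise of the head's +x axis; at 1.25 it is in line with the index post (locked). Starts at 0 to 0.35; it can run past the mark to a stop at 1.6. It stays where it is left (friction about 0.2 N m).
- collar_tab (a point): Grip point on the collar's upright steel tab, on its middle line, 106 mm from the cup's axis and 90 mm above the bench. The tab is 14 mm wide (along the turn), 24 mm long (outwards from the axis), stands at the end of a short lever, tops out 103 mm above the bench and can be gripped down to about 65 mm.
- lock_mark (a point): Tip of the fixed index post (the locked mark): a slim square steel post 8 mm wide on an arm of the plate, outside the tab's path, 140 mm from the cup's axis; the point is 70 mm up on the post's middle line. A short nib at its top points to the cup's axis.
- insert: Loose turned steel insert, 0.27 to 0.53 kg: a round flange 86 mm in diameter and 12 mm thick with a slim round stem, 27 mm in diameter, rising from its middle to 75 mm above its underside. Origin: centre of the underside; z up along the stem. Stands on the bench on its flange.
- disc: Bystander: flat steel disc with small dark holes, 88 mm in diameter, 24 mm high, no stem. Origin: centre of the underside.
- sleeve: Bystander: stout steel sleeve, 62 mm in diameter with a 48 mm neck, 60 mm high, no flange. Origin: centre of the underside.
- done_head: Bystander: loose finished connection head, a shut turquoise ball-like housing 108 mm across and 110 mm high, without collar. Origin: centre of the underside.
There are look-alikes about, which are no part of the job. What is shaped like the insert but orange or purple is not meant.

How it is judged (in metres and radians):
On the way, in this order (a step that is already met when the one before it is completed fails the run):
1. the insert stands flat on the bottom of the open head, let go, with the cover still open (horizontal distance between insert and seat below 0.012 m and z of insert in the frame of seat below 0.004 m and angle between insert's own z axis and vertical below 0.06 rad and contact force between the fingers and insert below 0.1 N and value of joint cover above 0.5 rad), for 0.2 s.
2. the cover is swung fully shut over the insert (horizontal distance between insert and seat below 0.012 m and z of insert in the frame of seat below 0.004 m and angle between insert's own z axis and vertical below 0.06 rad and value of joint cover below 0.07 rad), for 0.2 s.
3. the lock collar is turned to its mark with the cover shut (value of joint cover below 0.07 rad and value of joint collar between 1.16 and 1.34 rad), for 0.2 s.
At the end, for the whole second after the job is handed in: The insert stands upright on the cup's floor (origin within 12 mm sideways and 4 mm in height of the seat, tilt under 0.06 rad), the cover is shut (joint under 0.07 rad), the collar is within 0.09 rad (5 degrees) of the locked mark (joint 1.16 to 1.34), and all is at rest (all of step 3 and horizontal distance between insert and seat below 0.012 m and z of insert in the frame of seat below 0.004 m and angle between insert's own z axis and vertical below 0.06 rad and linear speed of insert below 0.02 m/s and velocity of joint collar between -0.05 and 0.05 rad/s); the robot touches nothing.
It fails at once if the insert is dropped or slammed into the cup (faster than 0.5 m/s within 40 mm of its seat) (horizontal distance between insert and seat below 0.03 m and z of insert in the frame of seat below 0.04 m and linear speed of insert above 0.5 m/s).
It fails at once if a bystander (disc, sleeve or finished head) is moved more than 25 mm (distance of any of disc, sleeve, done_head from where it was at the start of the episode above 0.025 m).
It also fails if it takes over 70 s, if anything falls off the work surface, if the arm or the gripper's body presses on something with over 40 N, if the wrist force passes 120 N, or if a joint passes its speed limit or range.

## Working session

There is one attempt and no reset: what is moved stays moved. The work goes in short steps, Python scripts to look and compute and a shell command to move; the robot and the scene stay as the last step left them, time stands still between calls to the robot, and variables do not carry over. Pictures are saved under pics/ and viewed, at most 12 in all, crops included, and the job is handed in when it is done.

```bash
ls; mkdir -p pics
cat > h.py <<'E'
import numpy as np, cv2
from workcell import *
from scipy.spatial.transform import Rotation as R
def load(n): 
    d=np.load(f'pics/{n}.npz'); return d['im'],d['dp'],d['K'],float(d['k1']),d['T']
def snap(n,f):
    p=camera_params(n); im,dp=get_image(n)
    np.savez(f'pics/{f}.npz',im=im,dp=dp,K=p['camera_matrix'],k1=p['k1'],T=p['extrinsics'])
    cv2.imwrite(f'pics/{f}.png',im[:,:,::-1]); return load(f)
def rays(uv,K,k1):
    return cv2.undistortPoints(np.float64(uv).reshape(-1,1,2),np.float64(K),np.array([k1,0,0,0.])).reshape(-1,2)
def onplane(uv,z,K,k1,T):
    r=rays(uv,K,k1); d=np.c_[r,np.ones(len(r))]@np.array(T)[:3,:3].T; o=np.array(T)[:3,3]
    return o+d*((z-o[2])/d[:,2])[:,None]
def cloud(im,dp,K,k1,T):
    v,u=np.mgrid[:dp.shape[0],:dp.shape[1]]; r=rays(np.c_[u.ravel(),v.ravel()],K,k1)
    P=np.c_[r,np.ones(len(r))]*dp.reshape(-1,1); T=np.array(T)
    return (P@T[:3,:3].T+T[:3,3]).reshape(*dp.shape,3)
E
python3 - <<'E'
from h import *
print(get_obs())
a=snap('top','top0')[0]; b=snap('scene','sc0')[0]
print(camera_params('top'),camera_params('scene')['extrinsics'])
E
```

```text
pics
{'t': 0.0, 'qpos': array([ 1.12604661e+00,  4.23843416e-01,  1.63068429e+00,  2.75750988e-05,
        1.08860595e+00, -1.90155555e-02]), 'qvel': array([ 5.35676413e-05, -2.92981148e-04, -2.39476061e-03,  2.55608222e-04,
       -3.03011995e-04, -1.16185293e-05]), 'joint_torque': array([ 2.45989846e-03, -5.44618571e+01, -2.73673224e+01,  6.45485125e-02,
        2.26796960e-02, -1.15737125e-04]), 'ee_pos': array([257.85683574, 568.7157034 , 221.90233683]), 'orientation': array([-6.63642335e-01, -3.07030999e+00,  2.34672504e-03]), 'ft_force': array([-0.20871203, -0.41634546,  0.37872499]), 'moment': array([-0.06427914,  0.02844445,  0.04878438]), 'grasp_force': 0.0, 'width': 87.78575112499065}
{'camera_matrix': array([[378.34398813,   0.        , 253.08676905],
       [  0.        , 378.34398813, 189.80340565],
       [  0.        ,   0.        ,   1.        ]]), 'k1': 0.012210010363329457, 'extrinsics': array([[-9.03565141e-03, -9.85421136e-01,  1.69892738e-01,
         3.06028006e+02],
       [-9.99953648e-01,  9.46927822e-03,  1.74224228e-03,
         8.19030507e+01],
       [-3.32560397e-03, -1.69869121e-01, -9.85461020e-01,
         1.16812658e+03],
       [ 0.00000000e+00,  0.00000000e+00,  0.00000000e+00,
         1.00000000e+00]])} [[ 6.75418151e-01  5.33787251e-01 -5.08803982e-01  1.20440839e+03]
 [ 7.37366146e-01 -4.98276822e-01  4.56082641e-01 -5.47139711e+02]
 [-1.00741313e-02 -6.83221325e-01 -7.30141858e-01  1.08659022e+03]
 [ 0.00000000e+00  0.00000000e+00  0.00000000e+00  1.00000000e+00]]
```

View pics/top0.png

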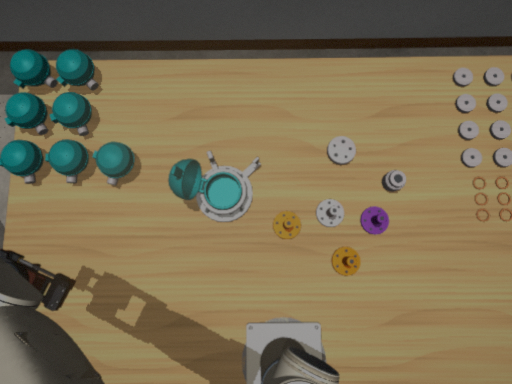

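View pics/sc0.png

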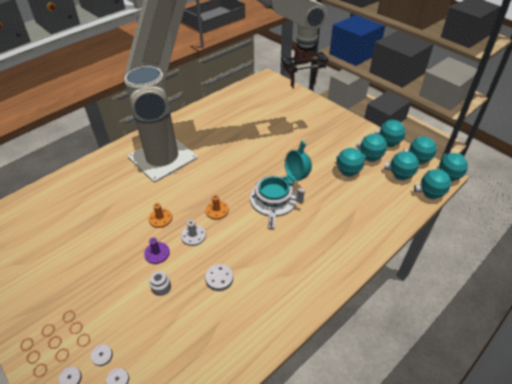

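Candidates for the insert, as top-view pixels: steel flange with stem (330,213), orange look-alikes (287,225) and (346,261), purple look-alike (375,220), disc (341,150, no stem), sleeve (395,180, no flange). My choice is (330,213). In the head, at about (225,192), the cover stands open at (186,178). The tab and post are at (211,157) and (254,162).

Run:
```python
from h import *
im,dp,K,k1,T=load('top0')
c1=cv2.resize(im[130:290,160:420],None,fx=3,fy=3,interpolation=cv2.INTER_CUBIC)
cv2.imwrite('pics/crop0.png',c1[:,:,::-1])
C=cloud(im,dp,K,k1,T)
print('bench z',C[230:280,100:180,2].mean())
hsv=cv2.cvtColor(im,cv2.COLOR_RGB2HSV)
# insert
w=np.zeros(dp.shape,bool); w[190:236,308:350]=1
m=w&(C[...,2]>6)&(hsv[...,1]<70)
fl=m&(C[...,2]<25); st=m&(C[...,2]>60)
for n,q,z in(('flange',fl,12),('stem',st,75)):
    pts=np.argwhere(q)[:,::-1]; (c,r)=cv2.minEnclosingCircle(pts.astype(np.float32))
    print(n,len(pts),c,r,onplane([c],z,K,k1,T),onplane([pts.mean(0)],z,K,k1,T),C[q].mean(0))
# head
w=np.zeros(dp.shape,bool); w[140:230,160:270]=1
for lo,hi in((8,20),(62,76),(80,110),(110,300)):
    q=w&(C[...,2]>lo)&(C[...,2]<hi); n,l,s,cc=cv2.connectedComponentsWithStats(q.astype(np.uint8))
    for i in range(1,n):
        if s[i,4]>6: print(lo,hi,s[i],C[l==i].mean(0).round(1),C[l==i].min(0).round(),C[l==i].max(0).round())
for n,(u,v) in dict(tab=(211,157),post=(256,160)).items():
    print(n);print(C[v-6:v+8,u-5:u+6,2].round().astype(int))
```

```text
bench z 4.294046017219534
flange 508 (329.9060974121094, 212.41624450683594) 14.027057647705078 [[ 432.74189742 -150.8960241    12.        ]] [[ 432.03822394 -149.2785853    12.        ]] [ 432.10368436 -149.25022016   12.10738635]
stem 76 (334.5, 210.0) 5.590270042419434 [[ 432.75390321 -151.8236314    75.        ]] [[ 432.84144559 -150.64590023   75.        ]] [ 429.36505804 -144.11136334  103.70300357]
8 20 [196 162  65  60 771] [486.9 146.1  14.2] [409.  61.   8.] [592. 261.  20.]
8 20 [202 168  12  10  32] [561.4 226.1  14.2] [547. 209.   8.] [575. 243.  19.]
62 76 [253 157   7   6  23] [587.1  75.3  68.9] [579.  65.  64.] [595.  83.  73.]
62 76 [210 158   5   4   8] [587.4 204.3  69.4] [584. 199.  62.] [594. 211.  76.]
62 76 [204 172  38  37 258] [496.4 175.1  69.4] [442. 119.  62.] [550. 229.  76.]
80 110 [207 150   7  11  47] [594.6 207.9 100.1] [584. 199.  80.] [608. 217. 106.]
80 110 [183 164  19  35 464] [522.8 260.8  89.6] [467. 234.  80.] [567. 288. 110.]
110 300 [169 159  32  41 564] [516.4 279.8 173.6] [460. 235. 110.] [571. 315. 232.]
tab
[[   0  102  101  102  101  1
[... 593 characters left out ...]
  57   55    1]
 [   2    0    3    1    1   55   57   55   58   54    2]
 [   0   -4    1    1    1   56   52   53   54   52   56]
 [  -2   -2    0    3    1   51   54   56   53   54   54]]
post
[[-1 -2  2 -1  6 -3 -2 -2 -4  0  0]
 [ 1  0 -1 -3  4 -1 -4  3  0  4  4]
 [-2  1  0  0  0  2  1  0  2  1  3]
 [ 3  1  0  0  1 -1 71 69  2  0 -2]
 [ 1 -1 -2  2  3 69 71 68 68 -4 -2]
 [ 4  2  1 68 69 71 67 64 60  2 -1]
 [-3 -1 71 73 68 70 66 56 39 -4 -1]
 [-4 -1 72 71 73 64 53 45 -1  0 -3]
 [ 0  3 65 72 64 36 41 30 18 -2 -4]
 [ 0 14 14 13 15 24 27 15 14  9  5]
 [13 16 17 17 15 14 18 13 12 14 -5]
 [15 11 14 19 14 13 11 13 13 -4  0]
 [13 14 13 16 13 13 14 10 -3  2 -2]
 [16 13 15 11 12 15 13  0  4  4 -3]]
```

View pics/crop0.png

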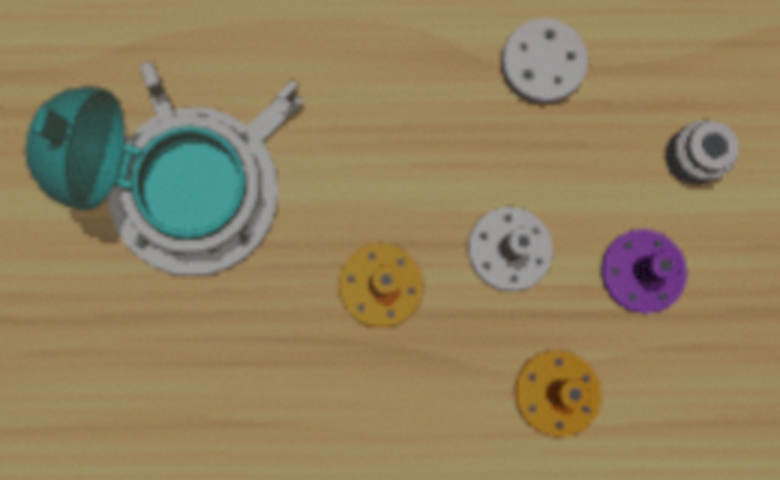

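The crop confirms it: crop (510,248) is a grey steel flange with a stem, and it stands at about (432.5, -150.5). Next I'll fit the head centre and yaw and work out the first move.

```bash
cat >> h.py <<'E'
def fitc(P):
    A=np.c_[2*P[:,:2],np.ones(len(P))]; s=np.linalg.lstsq(A,(P[:,:2]**2).sum(1),rcond=None)[0]
    return s[:2],np.sqrt(s[2]+s[0]**2+s[1]**2)
def go(x,y,z,yaw=None):
    """delta in tool axes to TCP target; yaw = world angle of tool y axis (mod pi)"""
    o=get_obs(); M=R.from_rotvec(o['orientation']).as_matrix()
    d=M.T@(np.array([x,y,z])-o['ee_pos']); a=np.arctan2(M[1,1],M[0,1])
    print('ee',o['ee_pos'].round(1),'yaw',a.round(3),'q6',o['qpos'][5].round(2),'zaxis',M[:,2].round(3),'delta mm',d.round(1))
    if yaw is not None: print('twist z deg',np.degrees(-((yaw-a+np.pi/2)%np.pi-np.pi/2)).round(1))
E
python3 - <<'E'
from h import *
from scipy.optimize import least_squares
for n in('top0','sc0'):
    im,dp,K,k1,T=load(n); C=cloud(im,dp,K,k1,T); g=np.array([487,146])
    for it in range(4):
        r=np.hypot(*(C[...,:2]-g).transpose(2,0,1))
        q=(abs(C[...,2]-70)<4)&(r>46)&(r<60); f=least_squares(lambda p:np.hypot(C[q][:,0]-p[0],C[q][:,1]-p[1])-53,g,loss='soft_l1'); g=f.x
    r=np.hypot(*(C[...,:2]-g).transpose(2,0,1))
    fl=(abs(C[...,2]-30)<4)&(r<46)
    an=np.arctan2(C[...,1]-g[1],C[...,0]-g[0])
    post=(C[...,2]>60)&(C[...,2]<80)&(r>125)&(r<150)&(an<0)
    tab=(C[...,2]>97)&(C[...,2]<109)&(r>88)&(r<122)&(an>-.2)&(an<1.2)
    hs=cv2.cvtColor(im,cv2.COLOR_RGB2HSV); cov=(hs[...,0]>75)&(hs[...,0]<100)&(hs[...,1]>90)&(C[...,2]>85)&(r>60)&(r<180)
    top=cov&(C[...,2]>205)
    print(n,'centre',g.round(1),q.sum(),'floor',C[fl].mean(0).round(1),fl.sum())
    for k,m in dict(post=post,tab=tab,cov=cov,top=top).items():
        if m.any(): 
            c=C[m].mean(0); print(k,m.sum(),c.round(1),'ang',np.arctan2(*(c[:2]-g)[::-1]).round(3),'r',np.hypot(*(c[:2]-g)).round(1))
go(432.5,-150.5,180)
E
```

```text
top0 centre [496.5 173.2] 218 floor [496.4 173.5  30.2] 647
post 21 [588.2  73.9  68.3] ang -0.826 r 135.2
tab 85 [576.6 234.4 102.6] ang 0.652 r 100.8
cov 560 [516.  275.9 148. ] ang 1.383 r 104.5
top 36 [523.4 284.3 226.9] ang 1.333 r 114.3
sc0 centre [495.1 174.2] 130 floor [483.8 186.2  30.5] 171
post 18 [588.6  73.1  68.8] ang -0.825 r 137.7
tab 32 [591.8 213.4 101.9] ang 0.385 r 104.3
cov 518 [514.2 279.  133.5] ang 1.391 r 106.5
top 22 [525.4 278.8 219.3] ang 1.289 r 108.9
ee [257.9 568.8 222. ] yaw 1.145 q6 -0.02 zaxis [-0.001 -0.001 -1.   ] delta mm [-456.1 -582.9   42.8]
```

```bash
python3 -m creep '{"delta_pos":[[-0.012,-0.015,0],[-0.024,-0.0307,0.002],[-0.024,-0.0307,0.002],[-0.024,-0.0307,0.002],[-0.024,-0.0307,0.002],[-0.024,-0.0307,0.002],[-0.024,-0.0307,0.002],[-0.024,-0.0307,0.002],[-0.024,-0.0307,0.002],[-0.024,-0.0307,0.002],[-0.024,-0.0307,0.002],[-0.024,-0.0307,0.002],[-0.024,-0.0307,0.002],[-0.024,-0.0307,0.002],[-0.024,-0.0307,0.002],[-0.024,-0.0307,0.002],[-0.024,-0.0307,0.002],[-0.024,-0.0307,0.002],[-0.024,-0.0307,0.002],[-0.012,-0.015,0.002]],"twist":[[0,0,0],[0,0,0],[0,0,0],[0,0,0],[0,0,0],[0,0,0],[0,0,0],[0,0,0],[0,0,0],[0,0,0],[0,0,0],[0,0,0],[0,0,0],[0,0,0],[0,0,0],[0,0,0],[0,0,0],[0,0,0],[0,0,0],[0,0,0]]}' 1
python3 -m creep '{"delta_pos":[[0,0,0],[0,0,0],[0,0,0],[0,0,0],[0,0,0],[0,0,0],[0,0,0],[0,0,0],[0,0,0],[0,0,0],[0,0,0],[0,0,0],[0,0,0],[0,0,0]],"twist":[[0,0,6.1],[0,0,6.1],[0,0,6.1],[0,0,6.1],[0,0,6.1],[0,0,6.1],[0,0,6.1],[0,0,6.1],[0,0,6.1],[0,0,6.1],[0,0,6.1],[0,0,6.1],[0,0,6.1],[0,0,0]]}'
python3 - <<'E'
from h import *
go(432.5,-150.5,42,-.236)
im,dp,K,k1,T=snap('wrist','w1'); C=cloud(im,dp,K,k1,T)
st=(abs(C[...,2]-75)<6); fl=(abs(C[...,2]-12)<5)
hs=cv2.cvtColor(im,cv2.COLOR_RGB2HSV)
for z,m in((75,st),(12,fl)):
    m=m&(hs[...,1]<70)&(np.hypot(C[...,0]-432,C[...,1]+150)<60)
    if m.any():
        p=np.argwhere(m)[:,::-1]; c,r=cv2.minEnclosingCircle(p.astype(np.float32)); print(z,len(p),c,r,onplane([c],z,K,k1,T),C[m].mean(0))
E
```

```text
t: 1.77
ee_pos: [433.6, -153.4, 184.7]
orientation: [0.667, 3.069, -0.001]
ft_force: [-0.3, 0.8, 0.6]
width: 87.9
grasp_force: 0.0
t: 2.93
ee_pos: [432.6, -149.7, 184.5]
orientation: [-2.474, -1.936, 0.0]
ft_force: [-0.3, -0.1, -1.4]
width: 87.9
grasp_force: 0.0
ee [ 432.6 -149.7  184.5] yaw -0.243 q6 -0.12 zaxis [-0.  0. -1.] delta mm [ -0.8   0.2 142.5]
twist z deg -0.4
75 620 (257.5, 188.03846740722656) 14.1184663772583 [[ 429.43760233 -149.22199648   75.        ]] [ 429.28197643 -149.42135976   74.82389253]
12 3318 (257.7054748535156, 173.5) 36.872074127197266 [[ 429.3397429  -148.53034985   12.        ]] [ 430.2760249  -145.97432503   11.90362547]
```

```bash
python3 -m creep '{"delta_pos":[[0,-0.0015,0.015],[0,0,0.03],[0,0,0.03],[0,0,0.03],[0,0,0.02],[0,0,0.01],[0,0,0.006],[0,0,0]],"twist":[[0,0,0],[0,0,0],[0,0,0],[0,0,0],[0,0,0],[0,0,0],[0,0,0],[0,0,0]]}' 1
python3 -m creep '{"delta_pos":[[0,0,0],[0,0,0],[0,0,0],[0,0,0],[0,0,0],[0,0,0],[0,0,0],[0,0,0],[0,0,0],[0,0,0]],"twist":[[0,0,0],[0,0,0],[0,0,0],[0,0,0],[0,0,0],[0,0,0],[0,0,0],[0,0,0],[0,0,0],[0,0,0]]}' 0
python3 -m creep '{"delta_pos":[[0,0,-0.01],[0,0,-0.03],[0,0,-0.03],[0,0,-0.03],[0,0,-0.03],[0,0,-0.02],[0,0,0],[0,0,0]],"twist":[[0,0,0],[0,0,0],[0,0,0],[0,0,0],[0,0,0],[0,0,0],[0,0,0],[0,0,0]]}'
python3 - <<'E'
from h import *
go(496,173.5,190,-.236); snap('wrist','w2')
E
```

```text
t: 3.65
ee_pos: [431.0, -149.3, 43.0]
orientation: [-2.468, -1.942, 0.001]
ft_force: [-0.8, 0.5, 0.6]
width: 87.9
grasp_force: 0.0
t: 4.48
ee_pos: [430.9, -149.2, 43.6]
orientation: [-2.47, -1.94, 0.001]
ft_force: [0.2, -0.4, -0.8]
width: 26.7
grasp_force: 30.0
t: 5.15
ee_pos: [431.5, -149.4, 194.3]
orientation: [2.469, 1.94, 0.002]
ft_force: [-0.7, -1.1, -5.0]
width: 26.3
grasp_force: 30.0
ee [ 431.5 -149.4  194.3] yaw -0.239 q6 -0.12 zaxis [ 0.002 -0.001 -1.   ] delta mm [329.  -13.8   4.2]
twist z deg -0.2
```

View pics/w2.png

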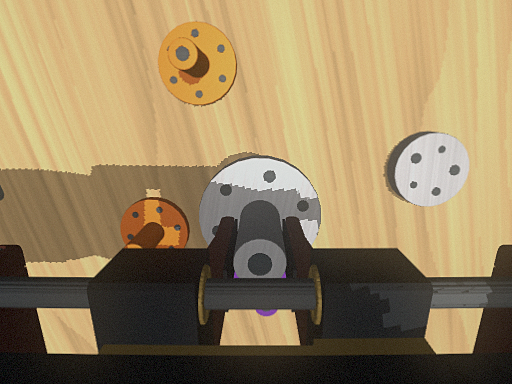

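The insert hangs upright in the grip: stem top at (260,260), flange centred at (261,205). Before approaching the open cover, I'll check how far the wrist camera sticks out.

Run:
```python
from h import *
im,dp,K,k1,T=load('w2'); o=get_obs(); M=R.from_rotvec(o['orientation']).as_matrix()
print(M.T@(T[:3,3]-o['ee_pos']), M.T@T[:3,2])
C=cloud(im,dp,K,k1,T); P=(C-o['ee_pos'])@M; print('flange in tool', [P[v,u].round(1) for u,v in((270,176),(240,170),(290,180),(260,262))])
im,dp,K,k1,T=load('top0'); C=cloud(im,dp,K,k1,T)
g=np.array([496,173.5]); y=-.236; D=(C[...,:2]-g)@np.array([[np.cos(y),-np.sin(y)],[np.sin(y),np.cos(y)]])
hs=cv2.cvtColor(im,cv2.COLOR_RGB2HSV); cov=(hs[...,0]>75)&(hs[...,0]<100)&(hs[...,1]>90)&(C[...,2]>85)&(abs(D[...,0])<70)&(D[...,1]<180)&(D[...,1]>40)
for z in range(90,240,15):
    m=cov&(abs(C[...,2]-z)<7.5); 
    if m.any(): print(z,m.sum(),'head y',D[m][:,1].min().round(),D[m][:,1].max().round(),'x',D[m][:,0].min().round(),D[m][:,0].max().round())
```

```text
[  71.61879312   -0.38592598 -163.13560761] [-0.26151735  0.00163441  0.96519739]
flange in tool [array([28.7,  7. , 29.7]), array([ 32.6, -13. ,  30.6]), array([25.6, 20.5, 31. ]), array([ -0.7,   0.1, -32.4])]
90 168 head y 67.0 119.0 x -39.0 40.0
105 27 head y 71.0 116.0 x -47.0 46.0
120 2 head y 78.0 79.0 x -52.0 -50.0
150 24 head y 90.0 140.0 x -55.0 -11.0
165 122 head y 90.0 139.0 x -51.0 45.0
180 168 head y 94.0 130.0 x -39.0 41.0
195 12 head y 98.0 103.0 x -9.0 12.0
210 5 head y 103.0 109.0 x 8.0 10.0
225 32 head y 111.0 120.0 x -12.0 12.0
```

```bash
python3 -m creep '{"delta_pos":[[0.015,0,0],[0.03,-0.002,0],[0.03,-0.002,0],[0.03,-0.002,0],[0.03,-0.002,0],[0.03,-0.002,0],[0.03,-0.002,0],[0.02,-0.002,0],[0.015,0,0],[0,0,0],[0,0,0]],"twist":[[0,0,0],[0,0,0],[0,0,0],[0,0,0],[0,0,0],[0,0,0],[0,0,0],[0,0,0],[0,0,0],[0,0,0],[0,0,0]]}'
python3 - <<'E'
from h import *
from scipy.optimize import least_squares
go(496,173.5,190,-.236)
im,dp,K,k1,T=snap('wrist','w3'); C=cloud(im,dp,K,k1,T); g=np.array([496,173.5])
for it in range(4):
    r=np.hypot(*(C[...,:2]-g).transpose(2,0,1)); q=(abs(C[...,2]-70)<4)&(r>46)&(r<60)
    g=least_squares(lambda p:np.hypot(C[q][:,0]-p[0],C[q][:,1]-p[1])-53,g,loss='soft_l1').x
print('rim',g,q.sum(),C[q].mean(0)); an=np.arctan2(C[...,1]-g[1],C[...,0]-g[0])
r=np.hypot(*(C[...,:2]-g).transpose(2,0,1))
for k,m in dict(post=(abs(C[...,2]-70)<10)&(r>125)&(r<150)&(an<0),tab=(abs(C[...,2]-103)<6)&(r>88)&(r<122)&(an>0)&(an<.8)).items():
    if m.any(): c=C[m].mean(0); print(k,m.sum(),c.round(1),np.arctan2(*(c[:2]-g)[::-1]).round(3),np.hypot(*(c[:2]-g)).round(1))
E
```

```text
t: 6.12
ee_pos: [470.8, 77.7, 191.6]
orientation: [-2.467, -1.942, 0.006]
ft_force: [0.4, -0.6, -4.9]
width: 26.1
grasp_force: 30.0
ee [470.8  77.7 191.6] yaw -0.237 q6 0.38 zaxis [-0.004 -0.001 -1.   ] delta mm [99.   2.   1.4]
twist z deg -0.1
rim [492.38801207 175.14878005] 2724 [493.35732508 179.80890321  69.47151905]
post 164 [583.7  76.5  69.4] -0.824 134.4
tab 158 [586.2 204.3 101.1] 0.301 98.2
```

View pics/w3.png

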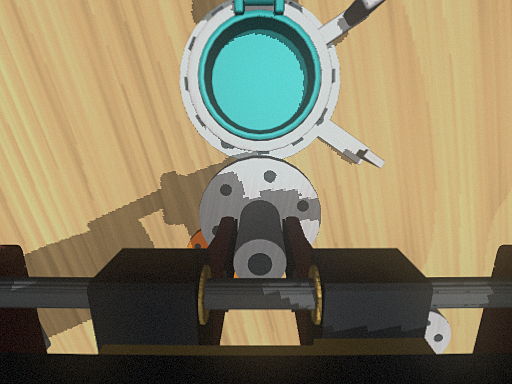

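Image: cup floor at (257,83), hinge on top at (260,5), tab lever at (362,12), post at (370,158). Insert is still held upright. Next I'll move over the cup.

```bash
python3 -m creep '{"delta_pos":[[0.01,0,0],[0.02,0,0],[0.025,-0.001,0],[0.02,0,0],[0.015,0,0],[0.01,0,0],[0,0,0.015],[0,0,0.02],[0,0,0.015],[0,0,0.01],[0,0,0.005],[0,0,0],[0,0,0],[0,0,0]],"twist":[[0,0,0],[0,0,0],[0,0,0],[0,0,0],[0,0,0],[0,0,0],[0,0,0],[0,0,0],[0,0,0],[0,0,0],[0,0,0],[0,0,0],[0,0,0],[0,0,0]]}'
python3 - <<'E'
from h import *
from scipy.optimize import least_squares
go(493,175,74,-.235)
im,dp,K,k1,T=snap('wrist','w4'); C=cloud(im,dp,K,k1,T); g=np.array([493,175.])
for it in range(4):
    r=np.hypot(*(C[...,:2]-g).transpose(2,0,1)); q=(abs(C[...,2]-70)<2.5)&(r>49)&(r<58)
    g=least_squares(lambda p:np.hypot(C[q][:,0]-p[0],C[q][:,1]-p[1])-53,g,loss='soft_l1').x
print('rim',g,q.sum())
o=get_obs(); M=R.from_rotvec(o['orientation']).as_matrix(); P=(C-o['ee_pos'])@M; print([P[v,u].round(1) for u,v in((270,176),(240,170),(290,180),(260,262))])
E
```

```text
t: 7.33
ee_pos: [495.6, 174.9, 129.5]
orientation: [2.47, 1.94, 0.002]
ft_force: [-0.3, 0.1, -4.0]
width: 26.5
grasp_force: 30.0
ee [495.6 174.9 129.5] yaw -0.239 q6 0.56 zaxis [ 0.001  0.    -1.   ] delta mm [-0.5 -2.6 55.5]
twist z deg -0.2
rim [492.45273881 174.93340715] 2009
[array([28.6,  5.9, 31.7]), array([ 32.5, -14.2,  32.9]), array([26. , 19.3, 30.9]), array([ -0.1,  -0.8, -32. ])]
```

View pics/w4.png

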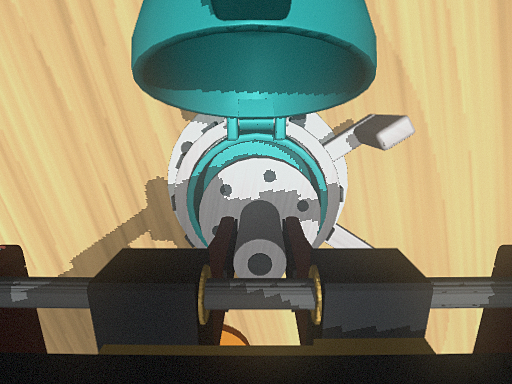

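Flange (200–321 px, centre 260) sits about 3 px right of the rim's centre (257). I'll shift by -2.5 mm and lower.

```bash
python3 -m creep '{"delta_pos":[[0,-0.0025,0],[0,0,0],[0,0,0.006],[0,0,0.01],[0,0,0.01],[0,0,0.01],[0,0,0.006],[0,0,0.004],[0,0,0.003],[0,0,0.002],[0,0,0],[0,0,0]],"twist":[[0,0,0],[0,0,0],[0,0,0],[0,0,0],[0,0,0],[0,0,0],[0,0,0],[0,0,0],[0,0,0],[0,0,0],[0,0,0],[0,0,0]]}'
python3 -m creep '{"delta_pos":[[0,0,0.001],[0,0,0.001],[0,0,0.001],[0,0,0],[0,0,0]],"twist":[[0,0,0],[0,0,0],[0,0,0],[0,0,0],[0,0,0]]}'
```

```text
t: 8.38
ee_pos: [492.6, 175.4, 77.8]
orientation: [2.47, 1.941, 0.0]
ft_force: [0.0, -1.7, -3.4]
width: 26.2
grasp_force: 30.0
t: 8.8
ee_pos: [492.5, 175.4, 74.7]
orientation: [2.47, 1.941, 0.0]
ft_force: [0.4, -0.2, -4.6]
width: 26.5
grasp_force: 30.0
```

```bash
python3 -m creep '{"delta_pos":[[0,0,0.0005],[0,0,0.0005],[0,0,0.0005],[0,0,0],[0,0,0]],"twist":[[0,0,0],[0,0,0],[0,0,0],[0,0,0],[0,0,0]]}'
```

```text
t: 9.22
ee_pos: [492.5, 175.4, 73.6]
orientation: [2.47, 1.941, 0.0]
ft_force: [-2.1, -0.3, 3.6]
width: 26.3
grasp_force: 30.0
```

Contact felt, so release and lift.

```bash
python3 -m creep '{"delta_pos":[[0,0,0],[0,0,0],[0,0,0],[0,0,0],[0,0,0],[0,0,0]],"twist":[[0,0,0],[0,0,0],[0,0,0],[0,0,0],[0,0,0],[0,0,0]]}' 0.55
python3 -m creep '{"delta_pos":[[0,0,-0.005],[0,0,-0.015],[0,0,-0.03],[0,0,-0.03],[0,0,-0.03],[0,0,-0.03],[0,0,-0.03],[0,0,-0.03],[0,0,-0.02],[0,0,0],[0,0,0]],"twist":[[0,0,0],[0,0,0],[0,0,0],[0,0,0],[0,0,0],[0,0,0],[0,0,0],[0,0,0],[0,0,0],[0,0,0],[0,0,0]]}'
python3 - <<'E'
from h import *
im,dp,K,k1,T=snap('wrist','w5'); C=cloud(im,dp,K,k1,T); g=np.array([492.5,175]); y=-.235
D=(C[...,:2]-g)@np.array([[np.cos(y),-np.sin(y)],[np.sin(y),np.cos(y)]])
hs=cv2.cvtColor(im,cv2.COLOR_RGB2HSV)
r=np.hypot(*(C[...,:2]-g).transpose(2,0,1))
for z in(105,42): 
    m=(abs(C[...,2]-z)<5)&(r<46); p=np.argwhere(m)[:,::-1].astype(np.float32)
    if len(p): c,rr=cv2.minEnclosingCircle(p); print(z,len(p),onplane([c],z,K,k1,T),C[m].mean(0),rr)
m=(hs[...,0]>75)&(hs[...,0]<100)&(hs[...,1]>90)&(C[...,2]>190)
if m.any(): print('lug',m.sum(),D[m].min(0),D[m].max(0),C[m].min(0),C[m].max(0),C[m].mean(0))
o=get_obs();print(o['ee_pos'],o['ft_force'])
snap('scene','sc5')
E
```

```text
t: 9.72
ee_pos: [492.5, 175.4, 73.1]
orientation: [2.47, 1.941, 0.0]
ft_force: [0.2, 0.5, 0.8]
width: 48.3
grasp_force: 0.0
t: 10.63
ee_pos: [492.8, 175.5, 294.3]
orientation: [2.47, 1.94, 0.004]
ft_force: [-0.1, 0.1, 0.2]
width: 48.1
grasp_force: 0.0
105 381 [[491.11882418 175.06204264 105.        ]] [491.02127408 174.96610504 104.83654704] 11.053008079528809
42 2309 [[491.12492289 175.56846247  42.        ]] [491.44948989 177.39335178  41.85627532] 30.086660385131836
lug 1783 [-54.07138767  15.5146293 ] [ 50.51025486 119.77789875] [445.42608805 184.05040373 190.00029605] [546.92416811 293.60741602 456.3666891 ] [504.50084486 249.9377115  296.61902838]
[492.03806671 175.23884181 292.92680186] [-0.21385026 -0.00770942 -1.26472493]
```

View pics/w5.png

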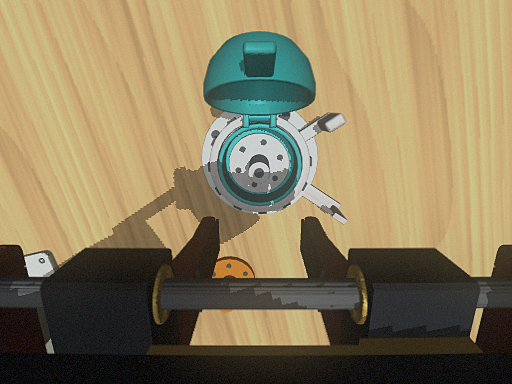

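The insert is seated: stem top at (259,173), measured at z 104.8 against 105 expected. The lug is at (260,58). Now I'll measure the lug.

Run:
```python
from h import *
y=-.235; g=np.array([492.4,175])
Q=np.array([[np.cos(y),-np.sin(y)],[np.sin(y),np.cos(y)]])
for n,box in(('w5',(36,84,235,285)),('sc5',(130,200,270,325)),('top0',(150,200,165,205))):
    im,dp,K,k1,T=load(n); C=cloud(im,dp,K,k1,T); gg=g if n!='top0' else np.array([496.,173.5])
    hs=cv2.cvtColor(im,cv2.COLOR_RGB2HSV); m=np.zeros(dp.shape,bool); m[box[0]:box[1],box[2]:box[3]]=1
    D=np.dstack([(C[...,:2]-gg)@Q,C[...,2]]); r=np.hypot(D[...,1]-64,D[...,2]-72)
    m&=(hs[...,0]>75)&(hs[...,0]<100)&(hs[...,1]>80)&(r<175)&(r>132)&(D[...,1]>30)
    a=np.arctan2(D[...,2]-72,-(D[...,1]-64))
    print(n,m.sum())
    if m.any(): print(D[m].mean(0),np.percentile(D[m],[3,97],axis=0).round(1).tolist(),'ang',np.percentile(a[m],[5,50,95]),'r',np.percentile(r[m],[5,95]))
    e=m&(r>163) # end face
    print('end',e.sum(), D[e].mean(0) if e.any() else '')
go(492.4,175,280,-.235)
```

```text
w5 976
[-1.80317478e-01  1.10592398e+02  2.21491531e+02] [[-11.1, 103.0, 200.0], [10.8, 119.2, 230.8]] ang [1.857665   1.8654829  1.90630147] r [135.20759276 166.5561669 ]
end 447 [-9.98862450e-02  1.14999947e+02  2.29368590e+02]
sc5 32
[  8.45264544 107.80979978 214.7094437 ] [[1.7, 102.9, 198.3], [15.3, 114.6, 229.2]] ang [1.85130714 1.86597212 1.88761178] r [132.99183378 164.56633851]
end 5 [  8.20052592 112.61153621 228.88488318]
top0 41
[  1.07635996 113.7238552  225.78116451] [[-11.4, 104.7, 205.6], [11.3, 119.8, 231.6]] ang [1.85967435 1.87854826 1.91415945] r [141.29609068 167.23687481]
end 31 [ -0.61035289 115.4978878  229.06676031]
ee [491.6 175.1 292.1] yaw -0.239 q6 0.56 zaxis [-0.002 -0.001 -1.   ] delta mm [ 0.1  0.8 12.1]
twist z deg -0.2
```

```bash
python3 -m creep '{"delta_pos":[[0.01,0.0008,0],[0.02,0,0],[0.03,0,0],[0.025,0,0],[0.016,0,0],[0.01,0,0],[0,0,0.01],[0,0,0.02],[0,0,0.02],[0,0,0.02],[0,0,0.015],[0,0,0.009],[0,0,0],[0,0,0]],"twist":[[0,0,0],[0,0,0],[0,0,0],[0,0,0],[0,0,0],[0,0,0],[0,0,0],[0,0,0],[0,0,0],[0,0,0],[0,0,0],[0,0,0],[0,0,0],[0,0,0]]}'
python3 - <<'E'
from h import *
c=np.array([492.4,175])+111.6*np.array([np.sin(.235),np.cos(.235)]); go(*c,197.5,-.235)
f=np.r_[1.889,np.interp(np.arange(1,25),[0,2,21,24],[1.889,1.79,.16,.039])]
p=np.c_[64-152.1*np.cos(f),72+152.1*np.sin(f)]; d=np.diff(p,axis=0)/1000; d[:,1]*=-1
print([[round(a,4),0,round(b,4)] for a,b in d])
E
```

```text
t: 11.9
ee_pos: [519.3, 282.3, 198.8]
orientation: [-2.471, -1.94, 0.002]
ft_force: [0.4, -0.6, 0.7]
width: 48.4
grasp_force: 0.0
ee [519.3 282.3 198.8] yaw -0.24 q6 0.72 zaxis [-0.001 -0.001 -1.   ] delta mm [ 1.  -1.1  1.3]
twist z deg -0.3
[[np.float64(-0.0072), 0, np.float64(-0.0022)], [np.float64(-0.0073), 0, np.float64(-0.0018)], [np.float64(-0.0128), 0, np.float64(-0.0023)], [np.float64(-0.013), 0, np.float64(-0.0012)], [np.float64(-0.013), 0, np.float64(-0.0001)], [np.float64(-0.013), 0, np.float64(0.0011)], [np.float64(-0.0129), 0, np.float64(0.0022)], [np.float64(-0.0126), 0, np.float64(0.0033)], [np.float64(-0.0123), 0, np.float64(0.0043)], [np.float64(-0.0119), 0, np.float64(0.0054)], [np.float64(-0.0114), 0, np.float64(0.0064)], [np.float64(-0.0108), 0, np.float64(0.0073)], [np.float64(-0.0101), 0, np.float64(0.0082)], [np.float64(-0.0094), 0, np.float64(0.0091)], [np.float64(-0.0086), 0, np.float64(0.0098)], [np.float64(-0.0077), 0, np.float64(0.0105)], [np.float64(-0.0068), 0, np.float64(0.0111)], [np.float64(-0.0058), 0, np.float64(0.0117)], [np.float64(-0.0048), 0, np.float64(0.0121)], [np.float64(-0.0037), 0, np.float64(0.0125)], [np.float64(-0.0026), 0, np.float64(0.0128)], [np.float64(-0.0009), 0, np.float64(0.0061)], [np.float64(-0.0006), 0, np.float64(0.0061)], [np.float64(-0.0004), 0, np.float64(0.0061)]]
```

```bash
python3 -m creep '{"delta_pos":[[0.001,-0.001,0.001],[0,0,0],[0,0,0],[0,0,0],[0,0,0],[0,0,0]],"twist":[[0,0,0],[0,0,0],[0,0,0],[0,0,0],[0,0,0],[0,0,0]]}' 0
python3 -m creep '{"delta_pos":[[-0.0072,0,-0.0022],[-0.0073,0,-0.0018],[-0.0128,0,-0.0023],[-0.013,0,-0.0012],[-0.013,0,0],[0,0,0]],"twist":[[0,0,0],[0,0,0],[0,0,0],[0,0,0],[0,0,0],[0,0,0]]}'
```

```text
t: 12.4
ee_pos: [519.5, 284.4, 198.9]
orientation: [2.47, 1.94, 0.003]
ft_force: [2.0, -0.6, 1.4]
width: 24.0
grasp_force: 30.0
t: 12.9
ee_pos: [506.9, 231.6, 206.7]
orientation: [2.471, 1.939, 0.005]
ft_force: [2.0, -0.1, 2.8]
width: 24.2
grasp_force: 30.0
```

Gripped at 24 mm, which is the lug's width, and the forces are small. I'll carry on round the arc.

```bash
python3 -m creep '{"delta_pos":[[-0.013,0,0.001],[-0.013,0,0.002],[-0.0126,0,0.0033],[-0.0123,0,0.0043],[-0.0119,0,0.0054],[-0.0114,0,0.0064],[-0.0108,0,0.0073],[-0.01,0,0.0082],[-0.0094,0,0.009],[0,0,0]],"twist":[[0,0,0],[0,0,0],[0,0,0],[0,0,0],[0,0,0],[0,0,0],[0,0,0],[0,0,0],[0,0,0],[0,0,0]]}'
python3 -m creep '{"delta_pos":[[-0.0086,0,0.0098],[-0.0077,0,0.0105],[-0.0068,0,0.0111],[-0.0058,0,0.0117],[-0.0048,0,0.012],[-0.0037,0,0.0125],[-0.0026,0,0.0128],[0,0,0]],"twist":[[0,0,0],[0,0,0],[0,0,0],[0,0,0],[0,0,0],[0,0,0],[0,0,0],[0,0,0]]}'
python3 -m creep '{"delta_pos":[[-0.001,0,0.006],[-0.0005,0,0.006],[0,0,0.004],[0,0,0]],"twist":[[0,0,0],[0,0,0],[0,0,0],[0,0,0]]}'
```

```text
t: 13.73
ee_pos: [482.3, 128.2, 159.4]
orientation: [2.467, 1.939, -0.001]
ft_force: [2.9, -13.6, 13.6]
width: 23.6
grasp_force: 30.0
t: 14.4
ee_pos: [473.2, 90.0, 77.4]
orientation: [2.467, 1.94, -0.001]
ft_force: [6.4, -15.9, 2.8]
width: 23.9
grasp_force: 30.0
t: 14.73
ee_pos: [472.9, 88.8, 62.2]
orientation: [2.467, 1.94, -0.0]
ft_force: [6.6, -18.3, 1.9]
width: 23.7
grasp_force: 30.0
```

```bash
python3 -m creep '{"delta_pos":[[0.001,0,0.0015],[0.001,0,0.0015],[0,0,0.001],[0,0,0]],"twist":[[0,0,0],[0,0,0],[0,0,0],[0,0,0]]}'
```

```text
t: 15.07
ee_pos: [473.0, 89.7, 58.6]
orientation: [2.466, 1.941, -0.003]
ft_force: [6.4, -27.6, 3.8]
width: 24.0
grasp_force: 30.0
```

```bash
python3 -m creep '{"delta_pos":[[-0.001,0,0.001],[0,0,0.001],[0,0,0],[0,0,0]],"twist":[[0,0,0],[0,0,0],[0,0,0],[0,0,0]]}'
python3 -m creep '{"delta_pos":[[0,0,0],[0,0,0],[0,0,0],[0,0,0],[0,0,0]],"twist":[[0,0,0],[0,0,0],[0,0,0],[0,0,0],[0,0,0]]}' 0.55
python3 -m creep '{"delta_pos":[[-0.005,0,-0.005],[-0.005,0,-0.015],[-0.01,0,-0.03],[-0.01,0,-0.03],[-0.01,0,-0.03],[-0.01,0,-0.03],[-0.01,0,-0.03],[0,0,-0.02],[0,0,0],[0,0,0]],"twist":[[0,0,0],[0,0,0],[0,0,0],[0,0,0],[0,0,0],[0,0,0],[0,0,0],[0,0,0],[0,0,0],[0,0,0]]}'
python3 - <<'E'
from h import *
from scipy.optimize import least_squares
y=-.235; g=np.array([492.4,175]); Q=np.array([[np.cos(y),-np.sin(y)],[np.sin(y),np.cos(y)]])
go(*g,250)
im,dp,K,k1,T=snap('wrist','w6'); C=cloud(im,dp,K,k1,T); D=np.dstack([(C[...,:2]-g)@Q,C[...,2]]); r=np.hypot(D[...,0],D[...,1]); an=np.arctan2(D[...,1],D[...,0])
hs=cv2.cvtColor(im,cv2.COLOR_RGB2HSV); te=(hs[...,0]>75)&(hs[...,0]<100)&(hs[...,1]>80)
m=te&(abs(D[...,0])<9)&(D[...,1]<-70)&(D[...,1]>-100)
print('lug top z(expect 83)',m.sum(),D[m].mean(0)); 
d=te&(r<60); print('dome max',np.percentile(D[d][:,2],99))
for k,q in dict(post=(abs(C[...,2]-70)<8)&(r>125)&(r<150)&(an<0),tab=(abs(C[...,2]-103)<5)&(r>85)&(r<125)&(an>-1)&(an<1.2)).items():
    if q.any(): c=C[q].mean(0); print(k,q.sum(),c.round(1),an[q].mean().round(3),np.median(an[q]).round(3),r[q].min(),r[q].max())
E
```

```text
t: 15.4
ee_pos: [473.1, 89.6, 56.7]
orientation: [2.467, 1.94, -0.001]
ft_force: [5.9, -19.3, 2.1]
width: 24.3
grasp_force: 30.0
t: 15.82
ee_pos: [471.4, 91.9, 56.2]
orientation: [-2.47, -1.941, 0.001]
ft_force: [0.3, -1.1, -0.0]
width: 48.0
grasp_force: 0.0
t: 16.65
ee_pos: [458.0, 33.2, 247.4]
orientation: [2.469, 1.939, 0.004]
ft_force: [0.5, 0.6, -0.3]
width: 48.7
grasp_force: 0.0
ee [458.   33.2 247.4] yaw -0.239 q6 0.29 zaxis [ 0.003  0.    -1.   ] delta mm [ 1.459e+02 -1.000e-01 -2.400e+00]
lug top z(expect 83) 586 [-9.70584359e-02 -8.40705400e+01  1.22697626e+02]
dome max 139.12964056241157
post 137 [583.5  76.4  69.1] -0.59 -0.591 125.0429517941232 144.2831892787484
```

View pics/w6.png

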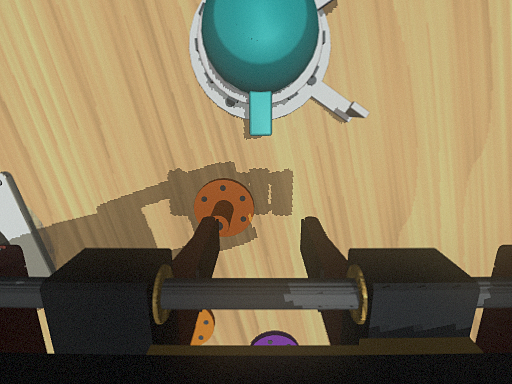

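The cover isn't shut yet: the lug at (260,112) has its top at z≈122 where shut would be 83, so the pads slipped down it. I'll push down on the lug with the fingers shut.

```bash
python3 -m creep '{"delta_pos":[[0.01,0,0],[0.02,0,0.02],[0.016,0,0.03],[0.01,0,0.03],[0,0,0.015],[0,0,0.005],[0,0,0],[0,0,0]],"twist":[[0,0,0],[0,0,0],[0,0,0],[0,0,0],[0,0,0],[0,0,0],[0,0,0],[0,0,0]]}' 0
python3 -m creep '{"delta_pos":[[0,0,0.005],[0,0,0.008],[0,0,0.008],[0,0,0.008],[0,0,0.008],[0,0,0.006],[0,0,0.004],[0,0,0.003],[0,0,0]],"twist":[[0,0,0],[0,0,0],[0,0,0],[0,0,0],[0,0,0],[0,0,0],[0,0,0],[0,0,0],[0,0,0]]}'
```

```text
t: 17.37
ee_pos: [470.7, 88.0, 146.0]
orientation: [-2.47, -1.941, 0.002]
ft_force: [-0.2, 0.3, 0.5]
width: 0.9
grasp_force: 0.0
t: 18.12
ee_pos: [470.5, 87.7, 95.7]
orientation: [-2.47, -1.94, 0.002]
ft_force: [-0.4, -0.0, 0.4]
width: 0.4
grasp_force: 0.0
```

```bash
python3 -m creep '{"delta_pos":[[0,0,0.004],[0,0,0.003],[0,0,0.002],[0,0,0.001],[0,0,0]],"twist":[[0,0,0],[0,0,0],[0,0,0],[0,0,0],[0,0,0]]}'
python3 -m creep '{"delta_pos":[[0,0,0.001],[0,0,0.001],[0,0,0]],"twist":[[0,0,0],[0,0,0],[0,0,0]]}'
```

```text
t: 18.53
ee_pos: [470.8, 87.8, 86.2]
orientation: [-2.47, -1.941, 0.0]
ft_force: [-0.3, -0.0, -0.3]
width: 0.4
grasp_force: 0.0
t: 18.78
ee_pos: [470.9, 87.8, 84.3]
orientation: [2.471, 1.941, 0.0]
ft_force: [-0.0, -0.5, -0.2]
width: 0.5
grasp_force: 0.0
```

Run:
```python
from h import *
y=-.235; g=np.array([492.4,175]); Q=np.array([[np.cos(y),-np.sin(y)],[np.sin(y),np.cos(y)]])
im,dp,K,k1,T=load('w6'); C=cloud(im,dp,K,k1,T); D=np.dstack([(C[...,:2]-g)@Q,C[...,2]])
for v in range(80,140,6): print(v,D[v,261].round(1))
im,dp,K,k1,T=snap('scene','sc7'); im2=cv2.resize(im[120:240,220:360],None,fx=4,fy=4,interpolation=cv2.INTER_CUBIC); cv2.imwrite('pics/sc7c.png',im2[:,:,::-1])
```

```text
80 [  0.6 -47.4 117.4]
86 [  0.6 -52.  107.5]
92 [  0.7 -56.8  93.8]
98 [  0.7 -62.7  94.1]
104 [  0.6 -68.6  94.3]
110 [  0.6 -74.6  95.8]
116 [  0.6 -80.6  95.2]
122 [  0.6 -86.6  94.4]
128 [  0.5 -92.7  96.2]
134 [  0.5 -98.8  96.4]
```

View pics/sc7c.png

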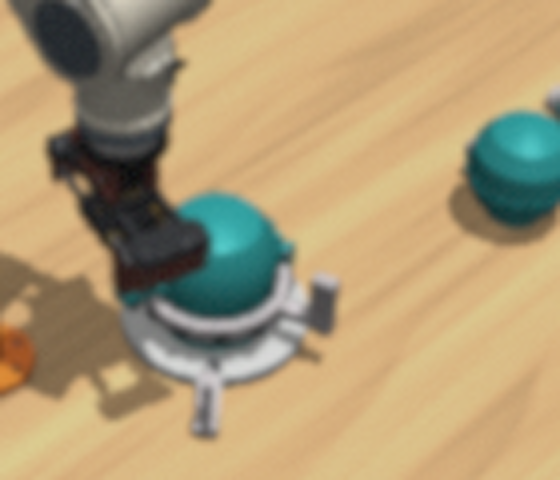

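Scene crop: the dome looks nearly closed. Column samples put the lug top at about 95, so the 122 was skewed by outliers. I'll press on gently until the stop.

```bash
python3 -m creep '{"delta_pos":[[0,0,0.001],[0,0,0.001],[0,0,0]],"twist":[[0,0,0],[0,0,0],[0,0,0]]}'
python3 -m creep '{"delta_pos":[[0,0,0.001],[0,0,0.001],[0,0,0]],"twist":[[0,0,0],[0,0,0],[0,0,0]]}'
```

```text
t: 19.08
ee_pos: [471.0, 87.8, 83.2]
orientation: [2.47, 1.941, 0.0]
ft_force: [-4.1, -1.2, 11.9]
width: 0.7
grasp_force: 5.8
t: 19.33
ee_pos: [471.2, 87.8, 82.8]
orientation: [2.47, 1.941, 0.001]
ft_force: [-8.7, -2.8, 35.1]
width: 0.9
grasp_force: 17.2
```

The lug top is at 83, so the cover is shut against its stop. Next: lift, turn for the tab grasp (twist -123°, which keeps q6 well in range) and move towards the tab.

```bash
python3 -m creep '{"delta_pos":[[0,0,-0.01],[0,0,-0.025],[0,0,-0.03],[0,0,-0.03],[0,0,-0.025],[0,0,-0.01],[0,0,0]],"twist":[[0,0,0],[0,0,0],[0,0,0],[0,0,0],[0,0,0],[0,0,0],[0,0,0]]}' 0.5
python3 -m creep '{"delta_pos":[[0,0,0],[0,0,0],[0,0,0],[0,0,0],[0,0,0],[0,0,0],[0,0,0],[0,0,0],[0,0,0],[0,0,0],[0,0,0],[0,0,0],[0,0,0],[0,0,0],[0,0,0],[0,0,0],[0,0,0],[0,0,0],[0,0,0],[0,0,0]],"twist":[[0,0,-6.5],[0,0,-6.5],[0,0,-6.5],[0,0,-6.5],[0,0,-6.5],[0,0,-6.5],[0,0,-6.5],[0,0,-6.5],[0,0,-6.5],[0,0,-6.5],[0,0,-6.5],[0,0,-6.5],[0,0,-6.5],[0,0,-6.5],[0,0,-6.5],[0,0,-6.5],[0,0,-6.5],[0,0,-6.5],[0,0,-6.5],[0,0,0]]}'
python3 - <<'E'
from h import *
t=.345; go(492.4+104*np.cos(t),175+104*np.sin(t),210,t+np.pi/2)
t=.345; go(492.4+174*np.cos(t),175+174*np.sin(t),210,t+np.pi/2)
E
```

```text
t: 19.92
ee_pos: [472.4, 88.1, 212.5]
orientation: [2.469, 1.939, 0.007]
ft_force: [0.4, -0.2, 0.1]
width: 42.2
grasp_force: 0.0
t: 21.58
ee_pos: [469.8, 87.6, 208.4]
orientation: [0.546, -3.091, -0.0]
ft_force: [0.5, -0.1, 0.3]
width: 43.7
grasp_force: 0.0
ee [469.8  87.6 208.4] yaw 1.92 q6 -1.76 zaxis [-0.003 -0.001 -1.   ] delta mm [-155.1   73.9   -2.1]
twist z deg 0.3
ee [469.8  87.6 208.4] yaw 1.92 q6 -1.76 zaxis [-0.003 -0.001 -1.   ] delta mm [-225.1   73.6   -2.3]
twist z deg 0.3
```

```bash
python3 -m creep '{"delta_pos":[[-0.012,0.004,0],[-0.028,0.009,0],[-0.028,0.009,0],[-0.028,0.009,0],[-0.028,0.009,0],[-0.028,0.009,0],[-0.028,0.009,0],[-0.028,0.009,0],[-0.017,0.007,0],[0,0,0],[0,0,0]],"twist":[[0,0,0],[0,0,0],[0,0,0],[0,0,0],[0,0,0],[0,0,0],[0,0,0],[0,0,0],[0,0,0],[0,0,0],[0,0,0]]}'
cat > m.py <<'E'
from h import *
import sys
y=-.235; g=np.array([492.4,175.]); Q=np.array([[np.cos(y),-np.sin(y)],[np.sin(y),np.cos(y)]])
o=get_obs(); M=R.from_rotvec(o['orientation']).as_matrix()
im,dp,K,k1,T=snap('wrist',sys.argv[1]); C=cloud(im,dp,K,k1,T)
D=np.dstack([(C[...,:2]-g)@Q,C[...,2]]); r=np.hypot(D[...,0],D[...,1]); an=np.arctan2(D[...,1],D[...,0])
hs=cv2.cvtColor(im,cv2.COLOR_RGB2HSV); te=(hs[...,0]>75)&(hs[...,0]<100)&(hs[...,1]>80)
m=te&(abs(D[...,0])<9)&(D[...,1]<-70)&(D[...,1]>-98)
if m.any(): print('lug z',m.sum(),np.median(D[m],axis=0))
d=te&(r<60)&(D[...,2]<150)
if d.any(): i=np.argsort(-D[d][:,2])[:200]; print('dome top',D[d][i].mean(0).round(1))
for k,q in dict(post=(abs(C[...,2]-69)<6)&(r>128)&(r<148)&(an<0),tab=(abs(C[...,2]-103)<4)&(r>85)&(r<125)&(abs(an)<1)).items():
    q=q&(hs[...,1]<70)
    if q.any(): c=np.median(C[q],axis=0); print(k,q.sum(),c.round(1),'head ang',np.median(an[q]).round(3),'r',r[q].min().round(),r[q].max().round(),'tool',((c-o['ee_pos'])@M).round(1),'box',cv2.minAreaRect(C[q][:,:2].astype(np.float32)))
E
python3 m.py w8; python3 -c "
from h import *
go(492.4,175,210)"
```

```text
t: 22.5
ee_pos: [657.4, 234.4, 208.6]
orientation: [0.538, -3.093, 0.001]
ft_force: [-0.6, -0.4, -0.7]
width: 44.0
grasp_force: 0.0
dome top [ 23.3  15.3 129.4]
post 190 [585.4  75.8  69.6] head ang -0.581 r 128.0 145.0 tool [ 121.1 -125.   139.2] box ((584.9938354492188, 74.84676361083984), (8.873857498168945, 16.955764770507812), 43.904335021972656)
tab 428 [592.  210.2 102.5] head ang 0.578 r 94.0 118.0 tool [ 69.6  -0.7 106.2] box ((592.2562255859375, 210.12582397460938), (23.266176223754883, 13.399001121520996), 19.932058334350586)
ee [656.8 233.7 208.8] yaw 1.915 q6 -1.59 zaxis [-0.002 -0.001 -1.   ] delta mm [174.5   0.2  -0.8]
```

View pics/w8.png

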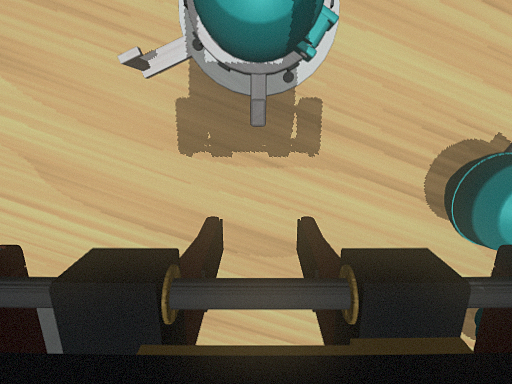

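Tab at (258,108), 0.7 mm off the tool's centre line. Post at (128,57). The collar is at about 0.08, so it needs about 1.17 rad clockwise. Now grip the tab.

```bash
python3 -m creep '{"delta_pos":[[0.01,-0.0007,0],[0.02,0,0],[0.02,0,0],[0.013,0,0],[0.0065,0,0],[0,0,0.015],[0,0,0.03],[0,0,0.03],[0,0,0.028],[0,0,0.02],[0,0,0.01],[0,0,0],[0,0,0]],"twist":[[0,0,0],[0,0,0],[0,0,0],[0,0,0],[0,0,0],[0,0,0],[0,0,0],[0,0,0],[0,0,0],[0,0,0],[0,0,0],[0,0,0],[0,0,0]]}'
python3 -m creep '{"delta_pos":[[0,0,0],[0,0,0],[0,0,0],[0,0,0],[0,0,0],[0,0,0],[0,0,0]],"twist":[[0,0,0],[0,0,0],[0,0,0],[0,0,0],[0,0,0],[0,0,0],[0,0,0]]}' 0
python3 -c "
from h import *
go(492.4,175,75)"
```

```text
t: 23.63
ee_pos: [592.5, 209.3, 77.6]
orientation: [0.539, -3.095, 0.0]
ft_force: [0.2, -0.2, 0.1]
width: 44.0
grasp_force: 0.0
t: 24.22
ee_pos: [592.7, 209.7, 78.1]
orientation: [-0.539, 3.094, 0.001]
ft_force: [-0.6, 1.5, 5.4]
width: 13.8
grasp_force: 30.0
ee [592.7 209.7  78.1] yaw 1.916 q6 -1.6 zaxis [ 0.001  0.001 -1.   ] delta mm [106.1   1.3   3. ]
```

```bash
python3 -m creep '{"delta_pos":[[0.0003,-0.0074,0],[0.0003,-0.0074,0],[0.0003,-0.0074,0],[0.0002,-0.0074,0],[0.0002,-0.0074,0],[0,0,0]],"twist":[[0,0,4],[0,0,4],[0,0,4],[0,0,4],[0,0,4],[0,0,0]]}'
python3 -c "
from h import *
go(492.4,175,75)"
```

```text
t: 24.72
ee_pos: [598.7, 172.6, 78.0]
orientation: [0.013, 3.142, 0.001]
ft_force: [-1.2, 2.0, 6.3]
width: 14.1
grasp_force: 30.0
ee [598.7 172.6  78. ] yaw 1.562 q6 -1.3 zaxis [ 0.     0.001 -1.   ] delta mm [106.3   1.5   3. ]
```

```bash
python3 -m creep '{"delta_pos":[[0.0003,-0.0074,0],[0.0003,-0.0074,0],[0.0003,-0.0074,0],[0.0002,-0.0074,0],[0.0002,-0.0074,0],[0.0003,-0.0074,0],[0.0003,-0.0074,0],[0.0003,-0.0074,0],[0.0002,-0.0074,0],[0.0002,-0.0074,0],[0.0002,-0.0074,0],[0,-0.0048,0],[0,0,0],[0,0,0]],"twist":[[0,0,4],[0,0,4],[0,0,4],[0,0,4],[0,0,4],[0,0,4],[0,0,4],[0,0,4],[0,0,4],[0,0,4],[0,0,4],[0,0,2.6],[0,0,0],[0,0,0]]}'
python3 -c "
from h import *
go(492.4,175,75)"
```

```text
t: 25.88
ee_pos: [564.7, 97.0, 78.0]
orientation: [-1.249, -2.881, -0.002]
ft_force: [-4.1, 6.7, 7.7]
width: 13.6
grasp_force: 30.0
ee [564.7  97.   78. ] yaw 0.753 q6 -0.61 zaxis [-0.001  0.002 -1.   ] delta mm [106.3   0.5   3.2]
```

Release, lift and back outwards to check.

```bash
python3 -m creep '{"delta_pos":[[0,0,0],[0,0,0],[0,0,0],[0,0,0],[0,0,0]],"twist":[[0,0,0],[0,0,0],[0,0,0],[0,0,0],[0,0,0]]}' 0.45
python3 -m creep '{"delta_pos":[[0,0,-0.01],[0,0,-0.02],[0,0,-0.03],[0,0,-0.03],[-0.02,0,-0.03],[-0.03,0,-0.02],[-0.03,0,0],[-0.02,0,0],[0,0,0],[0,0,0]],"twist":[[0,0,0],[0,0,0],[0,0,0],[0,0,0],[0,0,0],[0,0,0],[0,0,0],[0,0,0],[0,0,0],[0,0,0]]}'
python3 m.py w9
```

```text
t: 26.3
ee_pos: [565.2, 95.8, 77.2]
orientation: [-1.248, -2.883, 0.0]
ft_force: [1.1, 0.6, -0.3]
width: 39.0
grasp_force: 0.0
t: 27.13
ee_pos: [633.8, 22.5, 217.7]
orientation: [-1.25, -2.882, -0.0]
ft_force: [0.3, -0.5, 1.1]
width: 39.8
grasp_force: 0.0
lug z 571 [  1.50488618 -86.14873631  82.95955288]
dome top [ 42.2 -27.1 108.4]
post 135 [585.2  75.3  69.6] head ang -0.589 r 128.0 144.0 tool [ 71.8   0.6 148.1] box ((585.113037109375, 75.49873352050781), (7.17020320892334, 15.770029067993164), 43.216861724853516)
tab 410 [564.2  97.1 102.5] head ang -0.591 r 94.0 118.0 tool [102.    0.2 115.2] box ((564.3782348632812, 97.48832702636719), (13.274312019348145, 23.55756378173828), 42.648799896240234)
```

View pics/w9.png

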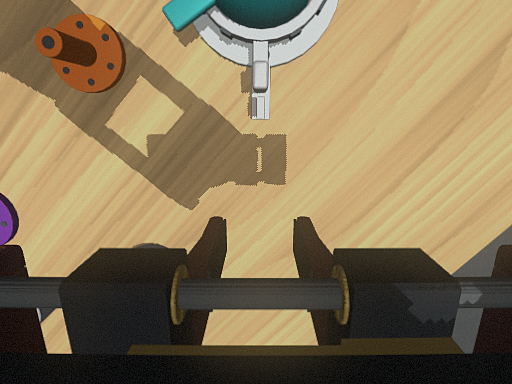

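The tab (260,73) is in line with the post (260,104): -0.591 against -0.589 rad. The lug top is at 83.0, so the cover is shut. The robot is clear of everything, so I'll hand in.

```bash
python3 -c "
from workcell import *
print(close_job())"
```

```text
the job is handed in; nothing more can be done
None
```

I handed the job in at about 27 s: the insert stands on the cup floor, the cover is shut on its stop, and the collar tab is within about 0.002 rad of the index post by camera; the hand-in gave no verdict.

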